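# Shade the calibration well and hold the vehicle's probe in it

## Robot

A 6-joint arm with a two-finger parallel gripper is mounted at the origin on the work surface. World frame = base frame: x ahead of the robot, y to its left, z up, the work surface at z = 0. Lengths are in m, angles in degrees, forces in N, time in s.
With the tool pointing down it reaches from about 0.4 to 0.825 m from the base axis. Payload 7 kg.
Tool frame: the origin (TCP) lies on the centre line of the jaws, within the pads' length; the fingertips stand 14 mm ahead of it and the grasp point (between the pads) lies 5 mm behind it; z points along the fingers, y is the line along which they close (so a half turn about z gives the same grasp; the last joint's range is limited). The gripper opens to 88 mm and grips with 3 to 60 N. Pads are 19 mm wide; open, the fingers measure 130 mm over their backs; the gripper's body (78 mm by 193 mm) begins 47 mm behind the grasp point.
Start: joints at [81.71, 20.546, 0.682, 0, -70.136, -16.507], TCP at [0.283, 0.613, 0.241] pointing down, gripper open.
Joint ranges: [-176.03, 176.03], [-82.01, 121.73], [-58.28, 71.71], [-173.87, 95.51], [-174.79, -0.11], [-173.66, 173.66]. Speed limits (degrees/s): [136.94, 136.94, 172.46, 180, 180, 180].

## Interface

Orientations are given as [roll, pitch, yaw] about the fixed x, y, z axes, in that order (R = Rz(yaw) Ry(pitch) Rx(roll)).
In Python, from plant import r gives the robot as it stands.
- The arm moves only by the tool send_rows, never from a script. Its argument "steps" is a list of rows, each an object with "dp": the shift along the tool's x, y, z in mm, a list of three; "roll": the turn about the tool's z in rad; "jaw": the opening in per cent of the stroke, from 0 (shut) to 100 (fully open). In form: [{"dp": [tx, ty, tz], "roll": roll, "jaw": jaw}, ...]. A call has 1 to 5 rows; each row is the pose to reach, as a shift and turn from the pose commanded when the call began, along the tool's axes at that moment; what a row does not reach only later rows make up. A row lasts 1/8 s, in which the tool goes at most 62.5 mm and 10.7 degrees, less where a joint would pass 70% of its speed; a pose out of reach is approached as far as the arm can. A call with a gripper value outside its range is refused whole. The fingers move at their own pace and stop on an object; "newtons" is the grip in N (left out, the last holds). Time passes only in rows, so rows that repeat a pose let the fingers close. It gives the time, the measured TCP pose, the force, the opening and the grip force at its end, in the units of the state.
- r.get_state(): the state, without advancing time (a new reading comes with each control period).
- r.capture(name): name is "scene" or "top"; returns a dict with "image" (384x512x3 uint8, blue, green, red), "K" (3x3 intrinsics, pixels), "dist" ([k1, k2, p1, p2, k3] as OpenCV has them; the pictures are not rectified), "rvec" (rotation vector, rad) and "tvec" (3), from world to camera coordinates, as OpenCV has them. Camera axes: x right, y down, z forward; pixel columns grow to the right and rows downward; lengths in m; the calibration is good to about 2 mm. A picture is of the moment at which its call begins. There is no depth.
- r.close_job(): hands the job in; it is judged then, once.
The state is a dict: "time_s": time; "joints": joint angles; "qd": joint speeds; "joint_torque": joint torques, N m; "tcp_pos": TCP position; "eef_rot": TCP orientation; "contact_force": force on the tool from outside, world axes, zero at the start; "moment": the same for the moment, N m; "gripper_width": finger opening in m; "gripper_force": force on a finger pad.
Only numpy, scipy, OpenCV 4.12 (cv2) and the standard library are available. Lean on these libraries where they do the work, as an engineer would, in place of code of your own. Each camera call takes 0.05 s, during which the arm holds its last target. There are 200 camera calls.

## Task

Fold the three hinged panels of the shade fixture up until they stand upright, so that they make an open box with the fixed wall. Then take the probe out of its stand and lower its rod into the guide tube in the middle of the box, without the probe touching the tube or the box, until the tip is 40 mm below the tube's mouth. Finish while still holding it there, upright, still and in the middle of the bore, and do not let go of it; leave the other things on the table where they are.

Things in the scene. Friction and masses are not known exactly. Their poses are not given: they have to be found in the camera images.
- fixture: Shade fixture, fixed. Origin: middle of its underside; +x roughly away from the robot, +y left, z up. Aluminium base plate 130 x 130 x 20 mm with an upright white guide tube in the middle (outside 40 mm, bore 24 mm wide, 60 mm deep down to the plate, mouth 80 mm above the table). A fixed white wall, top 80 mm above the table, stands on its -x edge; on the other three edges are white hinged panels that fold outwards.
- guide_mouth (a point): Centre of the guide tube's mouth, in the plane of its top face, 80 mm above the table; z up along the bore.
- probe_head (a point): Centre of the probe's black square head (24 x 24 mm, 50 mm tall), on the rod's axis; z up along the rod, x and y square to the head's flat sides. Below the head is a straight steel rod, 10 mm thick; its tip is 165 mm below this point. About 150 g. At the start it stands upright in its stand, the tip 10 mm and this point 175 mm above the table.
- probe_tip (a point): Centre of the flat lower end of the probe's rod, on its axis, 165 mm below the centre of the head; z up along the rod.
- stand: The probe's stand, a grey block 70 x 70 mm, 60 mm high, fixed to the table; origin: middle of its underside. The probe stands in a round hole, 11 mm in diameter and 50 mm deep, in the middle of its top.
- panel_left (a joint): Fold angle of the white panel on the +y side of the fixture, rad: 0 lies flat outwards, grows as it is raised, 1.571 is upright, where it meets its stop. A stiff hinge (about 0.07 N m): the panel stays where it is left. Panel 112 mm wide, 60 mm high from hinge to edge, 5 mm thick.
- panel_left_knob (a point): Centre of that panel's grip: an aluminium barrel (14 mm thick, 26 mm long, axis parallel to the hinge) on a 10 mm wide stem at the middle of the free edge, 88 mm from the hinge axis, 28 mm beyond the edge. Pinched by its two flat ends, it turns between the fingers as the panel swings. x runs along the hinge axis, y from the hinge to the barrel.
- panel_left_hinge (a point): Middle of that panel's hinge axis, 20 mm above the table and 61.5 mm from the fixture's centre. x runs along the hinge axis; the frame turns with the panel.
- panel_right (a joint): Fold angle of the white panel on the -y side of the fixture, rad: 0 lies flat outwards, grows as it is raised, 1.571 is upright, where it meets its stop. A stiff hinge (about 0.07 N m): the panel stays where it is left. Panel 112 mm wide, 60 mm high from hinge to edge, 5 mm thick.
- panel_right_knob (a point): Centre of that panel's grip: an aluminium barrel (14 mm thick, 26 mm long, axis parallel to the hinge) on a 10 mm wide stem at the middle of the free edge, 88 mm from the hinge axis, 28 mm beyond the edge. Pinched by its two flat ends, it turns between the fingers as the panel swings. x runs along the hinge axis, y from the hinge to the barrel.
- panel_right_hinge (a point): Middle of that panel's hinge axis, 20 mm above the table and 61.5 mm from the fixture's centre. x runs along the hinge axis; the frame turns with the panel.
- panel_far (a joint): Fold angle of the white panel on the +x side of the fixture (away from the robot), rad: 0 lies flat outwards, grows as it is raised, 1.571 is upright, where it meets its stop. A stiff hinge (about 0.07 N m): the panel stays where it is left. Panel 112 mm wide, 60 mm high from hinge to edge, 5 mm thick.
- panel_far_knob (a point): Centre of that panel's grip: an aluminium barrel (14 mm thick, 26 mm long, axis parallel to the hinge) on a 10 mm wide stem at the middle of the free edge, 88 mm from the hinge axis, 28 mm beyond the edge. Pinched by its two flat ends, it turns between the fingers as the panel swings. x runs along the hinge axis, y from the hinge to the barrel.
- panel_far_hinge (a point): Middle of that panel's hinge axis, 20 mm above the table and 61.5 mm from the fixture's centre. x runs along the hinge axis; the frame turns with the panel.
- thruster: Bystander, not part of the job: a small black ducted thruster standing on its end, 76 mm wide, 50 mm high. Origin: its underside, in the middle (tools: on their long axis).
- float: Bystander, not part of the job: a brown egg-shaped float, 50 mm wide, 55 mm high, standing. Origin: its underside, in the middle (tools: on their long axis).
- screwdriver: Bystander, not part of the job: a screwdriver lying flat. Origin: its underside, in the middle (tools: on their long axis).
- housing: Bystander, not part of the job: an aluminium pressure housing (can), 60 mm across, 150 mm high, standing. Origin: its underside, in the middle (tools: on their long axis).
- wrench: Bystander, not part of the job: a wrench lying flat. Origin: its underside, in the middle (tools: on their long axis).

How it is judged (in metres and radians):
On the way, in this order (a step that is already met when the one before it is completed fails the run):
1. all three panels stand upright, the probe still in its stand (value of joint each of panel_left, panel_right, panel_far above 1.4 rad and height (world z) of probe_tip below 0.03 m), for 0.2 s.
2. the probe is lifted clear of its stand, the panels still upright (value of joint each of panel_left, panel_right, panel_far above 1.4 rad and height (world z) of probe_tip above 0.065 m), for 0.1 s.
At the end, for the whole second after the job is handed in: The three panels stand within 0.17 rad of upright; the gripper still holds the probe, whose tip is 30 to 50 mm below the mouth of the guide tube and within 4 mm of its axis, the rod within 0.08 rad of vertical, still (under 20 mm/s) and touching nothing of the fixture (value of joint each of panel_left, panel_right, panel_far above 1.4 rad and horizontal distance between probe_tip and guide_mouth below 0.004 m and z of probe_tip in the frame of guide_mouth between -0.05 and -0.03 m and angle between probe_tip's own z axis and vertical below 0.08 rad and contact force between probe and fixture below 0.2 N and contact force between probe and the fingers above 1 N and linear speed of probe below 0.02 m/s); the arm keeps its last pose, push and grip.
It fails at once if the probe touches the guide tube or any other part of the fixture (contact force between probe and fixture above 0.3 N).
It fails at once if a bystander is moved by more than 30 mm (distance of any of thruster, float, screwdriver, housing, wrench from where it was at the start of the episode above 0.03 m).
It also fails if it takes over 72 s, if anything falls off the work surface, if the arm or the gripper's body presses on something with over 40 N, if the wrist force passes 120 N, or if a joint passes its speed limit or range.

## Working session

There is one attempt and no reset: what is moved stays moved. The work goes in short steps, Python scripts to look and compute and a tool call to move; the robot and the scene stay as the last step left them, time stands still between calls to the robot, and variables do not carry over. Pictures are saved under pics/ and viewed, at most 11 in all, crops included, and the job is handed in when it is done.

Besides the shell and the picture viewer there is one more tool, called after "Request:" as name(argument=value, ...), one argument or row to a line, values as JSON. send_rows: Moves the arm, as the interface text tells. Its arguments: {"type":"object","properties":{"steps":{"type":"array","items":{"type":"object","properties":{"dp":{"type":"array","items":{"type":"number"}},"roll":{"type":"number"},"jaw":{"type":"number"}}}},"newtons":{"type":"number"}},"required":["steps"]}

```bash
ls; mkdir -p pics; python3 - <<'E'
from plant import r
import cv2
print(r.get_state())
for n in("scene","top"):
    d=r.capture(n); cv2.imwrite(f"pics/{n}0.png",d["image"]); print(n,d["K"],d["dist"],d["rvec"],d["tvec"])
E
```

```text
pics
{'time_s': 0.0, 'joints': array([ 8.17111869e+01,  2.05930039e+01,  6.33571993e-01, -1.79116468e-02,
       -7.01349391e+01, -1.65079915e+01]), 'qd': array([-0.06939475,  0.0343212 ,  0.02291942, -0.07147533,  0.01511737,
        0.02584238]), 'joint_torque': array([ 1.38869789e-03, -5.82719314e+01,  2.93048644e+01,  6.99741885e+00,
        6.85591658e-03, -1.58814692e-04]), 'tcp_pos': array([0.28292546, 0.61234193, 0.23961037]), 'eef_rot': array([ 1.79904734e+02, -1.06738600e-02, -2.48028961e+01]), 'contact_force': array([-0.12068579,  0.11752122, -0.55068363]), 'moment': array([-0.04603079,  0.02656186,  0.02908054]), 'gripper_force': 0.0, 'gripper_width': 0.08758316636620136}
scene [[477.59918594   0.         260.17377946]
 [  0.         477.59918594 202.74932385]
 [  0.           0.           1.        ]] [-0.1590044  0.         0.         0.         0.       ] [ 1.00654424  2.6874481  -0.74421271] [ 0.45978813 -0.20987774  1.39534416]
top [[435.88101722   0.         253.0562476 ]
 [  0.         435.88101722 191.93474966]
 [  0.           0.           1.        ]] [0.03167216 0.         0.         0.         0.        ] [ 2.2043012  -2.13986524  0.06407249] [-0.06700658  0.57171409  1.15409507]
```

View pics/scene0.png

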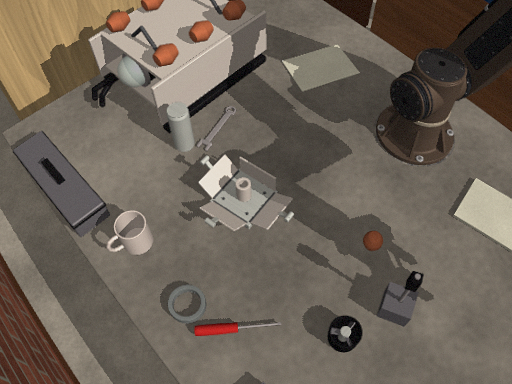

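View pics/top0.png

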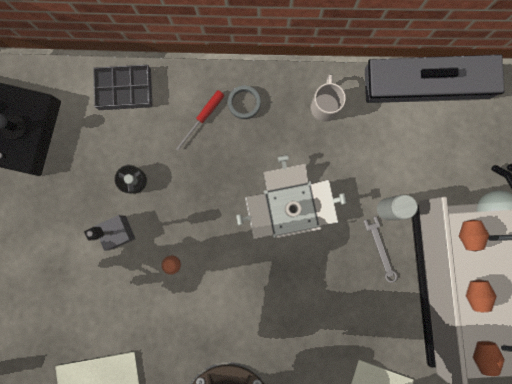

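Top view: fixture centred about (294,209), knobs near (239,220), (283,161), (342,199). The probe stand is near (113,232), with the head at (93,233). I'll enlarge both areas.

```bash
cat > h.py <<'E'
import numpy as np, cv2
from scipy.spatial.transform import Rotation as R
def load(r,n):
    d=r.capture(n); return d
def ray(d,uv):
    p=cv2.undistortPoints(np.array([[uv]],float),d["K"],np.array(d["dist"]))[0,0]
    M=cv2.Rodrigues(np.array(d["rvec"]))[0]; C=-M.T@np.array(d["tvec"]).ravel(); v=M.T@np.array([p[0],p[1],1.]); return C,v
def atz(d,uv,z):
    C,v=ray(d,uv); return C+v*(z-C[2])/v[2]
def proj(d,P):
    return cv2.projectPoints(np.array(P,float).reshape(-1,1,3),np.array(d["rvec"]),np.array(d["tvec"]),d["K"],np.array(d["dist"]))[0][:,0]
def tri(ds,uvs):
    A=np.zeros((3,3));b=np.zeros(3);rs=[ray(d,u) for d,u in zip(ds,uvs)]
    for C,v in rs:
        v=v/np.linalg.norm(v);Q=np.eye(3)-np.outer(v,v);A+=Q;b+=Q@C
    X=np.linalg.solve(A,b); return X,[np.linalg.norm(np.cross(X-C,v/np.linalg.norm(v))) for C,v in rs]
E
python3 - <<'E'
import cv2,numpy as np
t=cv2.imread("pics/top0.png");s=cv2.imread("pics/scene0.png")
def c(i,u,v,w,h,k): return cv2.resize(i[v:v+h,u:u+w],None,fx=k,fy=k,interpolation=cv2.INTER_CUBIC)
a=np.vstack([np.hstack([c(t,230,150,120,92,4),c(t,80,210,60,92,4)][:2])])
b=np.hstack([c(s,190,148,120,92,4),c(s,375,260,60,70+22,4)])
cv2.imwrite("pics/crop0.png",np.vstack([a,b])[:736]);cv2.imwrite("pics/c_top.png",a);cv2.imwrite("pics/c_sc.png",b)
E
```

```text
(no output)
```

View pics/c_top.png

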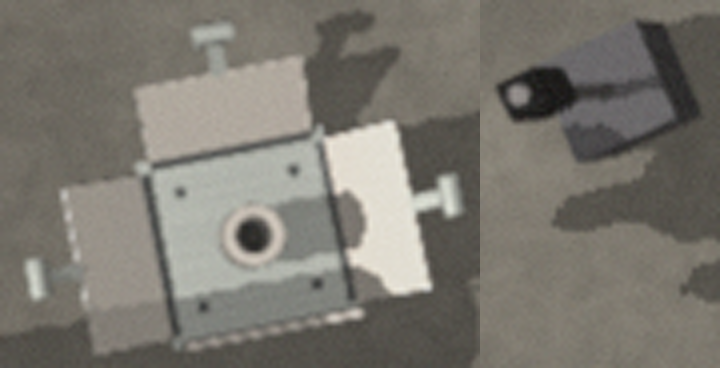

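View pics/c_sc.png

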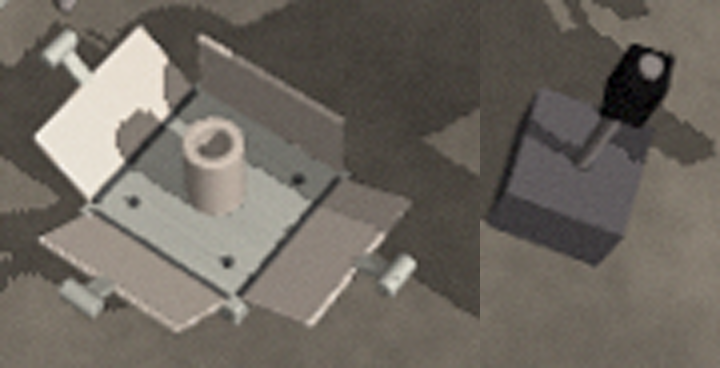

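Read in the crops: the mouth, all three knobs and the probe's head top in both views. Now I'll triangulate them.

```bash
python3 - <<'E'
from plant import r
from h import *
t=r.capture("top");s=r.capture("scene")
T=lambda x,y:(x/4+230-.375,y/4+150-.375)
S=lambda x,y:(x/4+190-.375,y/4+148-.375)
T2=lambda x,y:((x-480)/4+80-.375,y/4+210-.375)
S2=lambda x,y:((x-480)/4+375-.375,y/4+260-.375)
P={}
for n,a,b in [("mouth",T(253,236),S(213,143)),("kl",T(36,279),S(398,274)),("kf",T(213,37),S(84,297)),("kr",T(450,196),S(61,50)),("headtop",T2(518,95),S2(652,67))]:
    X,e=tri([t,s],[a,b]);P[n]=X;print(n,X.round(4),np.round(e,4))
print("mouth z.08",atz(t,T(253,236),.08),atz(s,S(213,143),.08))
print("head z.2",atz(t,T2(518,95),.2),atz(s,S2(652,67),.2))
for n,q in dict(nr=(352,300),fr=(320,136),fl=(143,168),nl=(180,343)).items(): print(n,atz(t,T(*q),.02).round(4))
for q in [(640,20),(678,118),(583,162)]: print("stand top?",atz(t,T2(*q),.06).round(4))
for q in [(540,90),(655,130),(622,232),(500,195)]: print("stand scene",atz(s,S2(*q),.06).round(4))
m=P["mouth"]
for k in("kl","kf","kr"):
    v=P[k]-m;v[2]=P[k][2]-.02;d=np.hypot(*v[:2]);print(k,"rad",d-.0615,"h",v[2],"ang",np.degrees(np.arctan2(v[2],d-.0615)),"len",np.hypot(d-.0615,v[2]),"dir",np.degrees(np.arctan2(v[1],v[0])))
E
```

```text
mouth [ 0.53   -0.155   0.0773] [0.0011 0.0011]
kl [ 0.4982 -0.0156  0.0567] [0.0004 0.0004]
kf [ 0.6587 -0.1262  0.068 ] [0.0004 0.0004]
kr [ 0.5586 -0.2794  0.0755] [0.0001 0.0001]
headtop [0.4547 0.3159 0.1996] [0.0007 0.0007]
mouth z.08 [ 0.52916136 -0.15406271  0.08      ] [ 0.53183476 -0.15432332  0.08      ]
head z.2 [0.45421043 0.31638962 0.2       ] [0.4554687  0.31548122 0.2       ]
nr [ 0.4909 -0.2254  0.02  ]
fr [ 0.6005 -0.2019  0.02  ]
fl [ 0.5754 -0.0832  0.02  ]
nl [ 0.4586 -0.1113  0.02  ]
stand top? [0.5011 0.295  0.06  ]
stand top? [0.4385 0.2668 0.06  ]
stand top? [0.4084 0.3267 0.06  ]
stand scene [0.4429 0.2697 0.06  ]
stand scene [0.411  0.3321 0.06  ]
stand scene [0.4718 0.3592 0.06  ]
stand scene [0.5075 0.2971 0.06  ]
kl rad 0.08147441210544612 h 0.03668092322559488 ang 24.2379423239002 len 0.08935082515908878 dir 102.85425632111392
kf rad 0.07029758507680853 h 0.0479737427633917 ang 34.31111263332357 len 0.08510717045207888 dir 12.618202814463201
kr rad 0.06614604174085043 h 0.055475202576286714 ang 39.98580680084782 len 0.08632958321955675 dir -77.05560978722303
```

Geometry is consistent (mouth z≈0.08, knob radius ≈88 mm, yaw 12.8°). Next, compute the swing waypoints while the arm starts moving toward the left knob.

Request:
send_rows(
  steps=[
    {"dp": [459, 481, 0], "roll": 0.18, "jaw": 55},
    {"dp": [459, 481, 0], "roll": 0.37, "jaw": 55},
    {"dp": [459, 481, 0], "roll": 0.55, "jaw": 55},
    {"dp": [459, 481, 0], "roll": 0.73, "jaw": 55},
    {"dp": [459, 481, 0], "roll": 0.915, "jaw": 55},
  ],
  newtons=12,
)

```text
time_s: 0.82
tcp_pos: [0.3844, 0.315, 0.2407]
eef_rot: [-180.0, 0.0, -77.5]
contact_force: [2.0, -0.3, 0.2]
gripper_width: 0.0487
gripper_force: 0.0
```

```bash
cat > wp.py <<'E'
import numpy as np,sys
C=np.array([.530,-.1545]);Y=12.8
def knob(dir,th):
    a=np.radians(Y+dir);t=np.radians(th);d=.0615+.088*np.cos(t)
    return np.r_[C+d*np.array([np.cos(a),np.sin(a)]),.02+.088*np.sin(t)-.005]
def rel(p,yaw,q):
    c,s=np.cos(np.radians(yaw)),np.sin(np.radians(yaw));d=np.array(q)-p
    return (1000*np.array([c*d[0]+s*d[1],s*d[0]-c*d[1],-d[2]])).round(1)
E
python3 - <<'E'
from plant import r
from wp import *
from h import atz
for n,d,th,yaw in(("L",90,24,-77.2),("F",0,34.3,-167.2),("R",-90,40,-77.2)):
    k=knob(d,th);print(n,"tcp",k.round(4))
    for t in np.linspace(th,92,6)[1:]: print(rel(k,yaw,knob(d,t)))
t=r.capture("top");print("housing",atz(t,(404,207),.15),"thr",atz(t,(130,179),.05))
s=r.get_state();print(s["tcp_pos"],s["eef_rot"],s["joints"])
E
```

```text
L tcp [ 0.4986 -0.0161  0.0508]
[ 10.7   0.  -17.9]
[ 25.3   0.  -32.8]
[ 42.9  -0.  -43.8]
[ 62.7  -0.  -50.4]
[ 83.5   0.  -52.2]
F tcp [ 0.6609 -0.1248  0.0646]
[ 11.4  -0.  -13.5]
[ 25.3  -0.  -24.5]
[ 41.    0.  -32.5]
[ 58.1   0.  -37.2]
[ 75.8   0.  -38.4]
R tcp [ 0.5586 -0.2802  0.0716]
[-11.3  -0.  -11.2]
[-24.5  -0.  -20.3]
[-39.1  -0.  -26.7]
[-54.6  -0.  -30.5]
[-70.5  -0.  -31.4]
housing [ 0.53798539 -0.41173746  0.15      ] thr [0.59613727 0.27595462 0.05      ]
[0.38462182 0.30934948 0.24063334] [ 1.79925252e+02 -7.41050772e-02 -7.81906792e+01] [ 6.16683270e+01  3.31310964e+00 -2.15184048e+01 -1.03145726e-02
 -6.52733244e+01 -4.98547315e+01]
```

Request:
send_rows(
  steps=[
    {"dp": [342, -40, 40], "roll": 0, "jaw": 55},
    {"dp": [342, -40, 60], "roll": 0, "jaw": 55},
    {"dp": [342, -40, 80], "roll": 0, "jaw": 55},
    {"dp": [342, -40, 110], "roll": 0, "jaw": 55},
    {"dp": [342, -40, 110], "roll": 0, "jaw": 55},
  ],
)

```text
time_s: 1.5
tcp_pos: [0.4836, 0.0352, 0.1522]
eef_rot: [-179.9, 0.0, -77.2]
contact_force: [1.7, 1.3, 0.9]
gripper_width: 0.048
gripper_force: 0.0
```

```bash
python3 - <<'E'
from plant import r
from wp import *
s=r.get_state();y=s["eef_rot"][2];print(s["tcp_pos"],s["eef_rot"],rel(s["tcp_pos"],y,knob(90,24)))
E
```

```text
[0.48359859 0.03522764 0.15223107] [-1.79917268e+02  1.85429090e-02 -7.71917101e+01] [ 53.4  -3.2 101.4]
```

Request:
send_rows(
  steps=[
    {"dp": [49, -3, 20], "roll": 0, "jaw": 55},
    {"dp": [49, -3, 40], "roll": 0, "jaw": 55},
    {"dp": [49, -3, 50], "roll": 0, "jaw": 55},
    {"dp": [49, -3, 50], "roll": 0, "jaw": 55},
  ],
)

```text
time_s: 2.0
tcp_pos: [0.4965, -0.01, 0.1021]
eef_rot: [179.9, -0.0, -77.2]
contact_force: [0.2, -0.6, 0.3]
gripper_width: 0.0482
gripper_force: 0.0
```

```bash
python3 - <<'E'
from plant import r
from wp import *
s=r.get_state();y=s["eef_rot"][2];print(s["tcp_pos"],s["eef_rot"],rel(s["tcp_pos"],y,knob(90,24)))
import cv2
t=r.capture("top")["image"][150:242,230:350];q=r.capture("scene")["image"][148:240,190:310]
cv2.imwrite("pics/l1.png",np.hstack([cv2.resize(i,None,fx=3.3,fy=3.3,interpolation=2) for i in(t,q)]))
E
```

```text
[ 0.49651277 -0.01001111  0.1021304 ] [ 1.79932983e+02 -1.25301632e-02 -7.71790881e+01] [ 6.4 -0.6 51.3]
```

Request:
send_rows(
  steps=[
    {"dp": [6, -0.5, 25], "roll": 0, "jaw": 55},
    {"dp": [6, -0.5, 51], "roll": 0, "jaw": 55},
    {"dp": [6, -0.5, 51], "roll": 0, "jaw": 55},
    {"dp": [6, -0.5, 51], "roll": 0, "jaw": 0},
    {"dp": [6, -0.5, 51], "roll": 0, "jaw": 0},
  ],
  newtons=12,
)

```text
time_s: 2.72
tcp_pos: [0.4995, -0.0155, 0.0528]
eef_rot: [-179.9, 0.0, -77.2]
contact_force: [-0.0, 0.2, 0.3]
gripper_width: 0.0337
gripper_force: 0.0
```

Request:
send_rows(
  steps=[
    {"dp": [0, 0, 0], "roll": 0, "jaw": 0},
  ],
)

```text
time_s: 2.85
tcp_pos: [0.4992, -0.0157, 0.0524]
eef_rot: [-179.9, 0.0, -77.2]
contact_force: [-1.1, 2.0, 2.2]
gripper_width: 0.026
gripper_force: 12.0
```

Request:
send_rows(
  steps=[
    {"dp": [10.7, 0, -17], "roll": 0, "jaw": 0},
    {"dp": [25.3, 0, -32], "roll": 0, "jaw": 0},
    {"dp": [42.9, 0, -43], "roll": 0, "jaw": 0},
    {"dp": [62.7, 0, -49.5], "roll": 0, "jaw": 0},
    {"dp": [83.5, 0, -51], "roll": 0, "jaw": 0},
  ],
)

```text
time_s: 3.48
tcp_pos: [0.5181, -0.0983, 0.1039]
eef_rot: [-179.9, -0.0, -77.2]
contact_force: [2.3, 5.5, 1.6]
gripper_width: 0.0257
gripper_force: 12.0
```

Request:
send_rows(
  steps=[
    {"dp": [0, 0, 0], "roll": 0, "jaw": 0},
    {"dp": [0, 0, 0], "roll": 0, "jaw": 0},
  ],
)

```text
time_s: 3.72
tcp_pos: [0.5182, -0.0985, 0.1038]
eef_rot: [-179.9, -0.1, -77.2]
contact_force: [0.6, -1.7, 8.1]
gripper_width: 0.0259
gripper_force: 12.0
```

Request:
send_rows(
  steps=[
    {"dp": [0, 0, 0], "roll": 0, "jaw": 55},
    {"dp": [0, 0, 0], "roll": 0, "jaw": 55},
    {"dp": [0, 0, -50], "roll": 0, "jaw": 55},
    {"dp": [10, -25, -60], "roll": 0.18, "jaw": 55},
    {"dp": [20, -70, -60], "roll": 0.36, "jaw": 55},
  ],
)

```text
time_s: 4.35
tcp_pos: [0.5905, -0.1016, 0.1645]
eef_rot: [-179.8, 0.0, -98.2]
contact_force: [1.5, 0.4, -0.1]
gripper_width: 0.0479
gripper_force: 0.0
```

```bash
python3 - <<'E'
from plant import r
from wp import *
s=r.get_state();y=s["eef_rot"][2];print(s["tcp_pos"],s["eef_rot"],rel(s["tcp_pos"],y,knob(0,34.3)),s["joints"])
E
```

```text
[ 0.59049294 -0.10158696  0.16450531] [-1.79847977e+02  4.76229569e-02 -9.81792920e+01] [ 12.9 -73.   99.9] [ 8.90760497e+00  1.67925013e+01 -1.52844532e+01 -1.00858831e-03
 -5.77637401e+01 -1.70864233e+01]
```

Request:
send_rows(
  steps=[
    {"dp": [13, -30, 0], "roll": 0.18, "jaw": 55},
    {"dp": [13, -60, 10], "roll": 0.37, "jaw": 55},
    {"dp": [13, -73, 25], "roll": 0.55, "jaw": 55},
    {"dp": [13, -73, 40], "roll": 0.74, "jaw": 55},
    {"dp": [13, -73, 50], "roll": 0.92, "jaw": 55},
  ],
)

```text
time_s: 4.97
tcp_pos: [0.6597, -0.1244, 0.1108]
eef_rot: [179.9, -0.1, -150.9]
contact_force: [0.5, -0.4, 0.1]
gripper_width: 0.0481
gripper_force: 0.0
```

Request:
send_rows(
  steps=[
    {"dp": [0, 0, 0], "roll": 0.15, "jaw": 55},
    {"dp": [0, 0, 0], "roll": 0.285, "jaw": 55},
    {"dp": [0, 0, 0], "roll": 0.285, "jaw": 55},
  ],
)

```text
time_s: 5.35
tcp_pos: [0.66, -0.1243, 0.112]
eef_rot: [180.0, -0.1, -166.8]
contact_force: [-0.0, -0.1, 0.2]
gripper_width: 0.0483
gripper_force: 0.0
```

```bash
python3 - <<'E'
from plant import r
from wp import *
s=r.get_state();y=s["eef_rot"][2];print(s["tcp_pos"],s["eef_rot"],rel(s["tcp_pos"],y,knob(0,34.3)),s["joints"])
E
```

```text
[ 0.66002137 -0.12431799  0.11196331] [ 1.79987999e+02 -5.57620636e-02 -1.66839552e+02] [-0.7 -0.6 47.4] [ 5.92352129e+00  2.59109758e+01 -8.78679375e+00 -5.93267105e-03
 -5.53590602e+01 -8.27597048e+01]
```

Request:
send_rows(
  steps=[
    {"dp": [0, -0.5, 25], "roll": 0, "jaw": 55},
    {"dp": [0, -0.5, 47], "roll": 0, "jaw": 55},
    {"dp": [0, -0.5, 47], "roll": 0, "jaw": 0},
    {"dp": [0, -0.5, 47], "roll": 0, "jaw": 0},
    {"dp": [0, -0.5, 47], "roll": 0, "jaw": 0},
  ],
)

```text
time_s: 5.98
tcp_pos: [0.6613, -0.1253, 0.0668]
eef_rot: [-179.9, 0.1, -166.8]
contact_force: [0.8, -4.2, -1.1]
gripper_width: 0.0256
gripper_force: 12.0
```

Request:
send_rows(
  steps=[
    {"dp": [0, 0, 0], "roll": 0, "jaw": 0},
  ],
)

```text
time_s: 6.1
tcp_pos: [0.6613, -0.1253, 0.0667]
eef_rot: [-179.9, 0.1, -166.9]
contact_force: [2.0, -4.0, 0.6]
gripper_width: 0.0257
gripper_force: 12.0
```

Request:
send_rows(
  steps=[
    {"dp": [11.4, 0, -13], "roll": 0, "jaw": 0},
    {"dp": [25.3, 0, -24], "roll": 0, "jaw": 0},
    {"dp": [41, 0, -31.5], "roll": 0, "jaw": 0},
    {"dp": [58.1, 0, -36], "roll": 0, "jaw": 0},
    {"dp": [75.8, 0, -37.5], "roll": 0, "jaw": 0},
  ],
)

```text
time_s: 6.72
tcp_pos: [0.5875, -0.1423, 0.1043]
eef_rot: [-179.9, 0.2, -166.9]
contact_force: [18.3, -1.7, -7.2]
gripper_width: 0.0257
gripper_force: 12.0
```

Request:
send_rows(
  steps=[
    {"dp": [0, 0, 0], "roll": 0, "jaw": 0},
    {"dp": [0, 0, 0], "roll": 0, "jaw": 55},
    {"dp": [0, 0, 0], "roll": 0, "jaw": 55},
    {"dp": [0, 0, -50], "roll": 0, "jaw": 55},
    {"dp": [0, 0, -60], "roll": 0, "jaw": 55},
  ],
)

```text
time_s: 7.35
tcp_pos: [0.5881, -0.1418, 0.1661]
eef_rot: [-179.9, 0.2, -166.8]
contact_force: [0.5, 0.6, 0.1]
gripper_width: 0.0475
gripper_force: 0.0
```

```bash
python3 - <<'E'
from plant import r
from wp import *
s=r.get_state();y=s["eef_rot"][2];print(s["tcp_pos"],s["eef_rot"],rel(s["tcp_pos"],y,knob(-90,40)),s["joints"])
E
```

```text
[ 0.58809216 -0.14183361  0.16606317] [-179.93631894    0.23487783 -166.8474607 ] [  60.2 -128.    94.5] [ 4.94384768e+00  1.71732225e+01 -1.45221270e+01  3.47537208e-02
 -5.80630916e+01 -8.18097609e+01]
```

Request:
send_rows(
  steps=[
    {"dp": [20, -40, 0], "roll": -0.18, "jaw": 55},
    {"dp": [40, -80, 0], "roll": -0.37, "jaw": 55},
    {"dp": [60, -110, 0], "roll": -0.55, "jaw": 55},
    {"dp": [60, -128, 10], "roll": -0.74, "jaw": 55},
    {"dp": [60, -128, 20], "roll": -0.92, "jaw": 55},
  ],
)

```text
time_s: 7.98
tcp_pos: [0.5567, -0.2813, 0.1421]
eef_rot: [180.0, 0.0, -113.9]
contact_force: [-0.9, 0.1, 0.6]
gripper_width: 0.0481
gripper_force: 0.0
```

Request:
send_rows(
  steps=[
    {"dp": [0, 0, 10], "roll": -0.18, "jaw": 55},
    {"dp": [0, 0, 20], "roll": -0.37, "jaw": 55},
    {"dp": [0, 0, 25], "roll": -0.55, "jaw": 55},
    {"dp": [0, 0, 25], "roll": -0.645, "jaw": 55},
    {"dp": [0, 0, 25], "roll": -0.645, "jaw": 55},
  ],
)

```text
time_s: 8.6
tcp_pos: [0.5568, -0.2799, 0.1174]
eef_rot: [179.9, 0.0, -77.3]
contact_force: [0.7, -0.7, -0.6]
gripper_width: 0.0484
gripper_force: 0.0
```

```bash
python3 - <<'E'
from plant import r
from wp import *
s=r.get_state();y=s["eef_rot"][2];print(s["tcp_pos"],s["eef_rot"],rel(s["tcp_pos"],y,knob(-90,40)),s["joints"])
E
```

```text
[ 0.55681027 -0.27990536  0.11737959] [ 1.79944361e+02  4.45698900e-02 -7.72638651e+01] [ 0.7 -1.6 45.8] [-8.77682926e+00  2.16018193e+01 -1.50360450e+01 -2.62239235e-02
 -5.34302461e+01  2.15286225e+01]
```

Request:
send_rows(
  steps=[
    {"dp": [0.5, -1.5, 25], "roll": 0, "jaw": 55},
    {"dp": [0.5, -1.5, 45], "roll": 0, "jaw": 55},
    {"dp": [0.5, -1.5, 45], "roll": 0, "jaw": 0},
    {"dp": [0.5, -1.5, 45], "roll": 0, "jaw": 0},
    {"dp": [0.5, -1.5, 45], "roll": 0, "jaw": 0},
  ],
)

```text
time_s: 9.22
tcp_pos: [0.5601, -0.2805, 0.0741]
eef_rot: [-179.8, -0.1, -77.2]
contact_force: [0.8, 1.2, -1.7]
gripper_width: 0.0256
gripper_force: 12.0
```

Request:
send_rows(
  steps=[
    {"dp": [0, 0, 0], "roll": 0, "jaw": 0},
  ],
)

```text
time_s: 9.35
tcp_pos: [0.56, -0.2805, 0.0741]
eef_rot: [-179.9, -0.1, -77.2]
contact_force: [3.7, -0.3, 0.4]
gripper_width: 0.0259
gripper_force: 12.0
```

Request:
send_rows(
  steps=[
    {"dp": [-11.3, 0, -11], "roll": 0, "jaw": 0},
    {"dp": [-24.5, 0, -20], "roll": 0, "jaw": 0},
    {"dp": [-39.1, 0, -26], "roll": 0, "jaw": 0},
    {"dp": [-54.6, 0, -29.5], "roll": 0, "jaw": 0},
    {"dp": [-70.5, 0, -30], "roll": 0, "jaw": 0},
  ],
)

```text
time_s: 9.98
tcp_pos: [0.5441, -0.2113, 0.1043]
eef_rot: [-179.9, -0.1, -77.2]
contact_force: [7.9, -16.5, -1.6]
gripper_width: 0.0262
gripper_force: 12.0
```

Request:
send_rows(
  steps=[
    {"dp": [0, 0, 0], "roll": 0, "jaw": 0},
    {"dp": [0, 0, 0], "roll": 0, "jaw": 55},
    {"dp": [0, 0, 0], "roll": 0, "jaw": 55},
    {"dp": [0, 0, -50], "roll": 0, "jaw": 55},
    {"dp": [0, 0, -130], "roll": 0, "jaw": 70},
  ],
)

```text
time_s: 10.6
tcp_pos: [0.5411, -0.2114, 0.2146]
eef_rot: [179.7, 0.1, -77.3]
contact_force: [0.8, -0.2, 0.2]
gripper_width: 0.0533
gripper_force: 0.0
```

```bash
python3 - <<'E'
from plant import r
from wp import *
import cv2
s=r.get_state();y=s["eef_rot"][2];print(s["tcp_pos"],s["eef_rot"],rel(s["tcp_pos"],y,[.4547,.3159,.28]),s["joints"])
t=r.capture("top")["image"][150:242,230:350];q=r.capture("scene")["image"][148:240,190:310]
cv2.imwrite("pics/l2.png",np.hstack([cv2.resize(i,None,fx=3.3,fy=3.3,interpolation=2) for i in(t,q)]))
E
```

```text
[ 0.54110786 -0.21135939  0.2145749 ] [ 1.79659660e+02  1.24216498e-01 -7.72515361e+01] [-533.3  -32.1  -65.4] [-2.07898553e+00  1.30217473e+01 -1.33890244e+01 -3.67120200e-02
 -6.39500278e+01  1.48440444e+01]
```

View pics/l2.png

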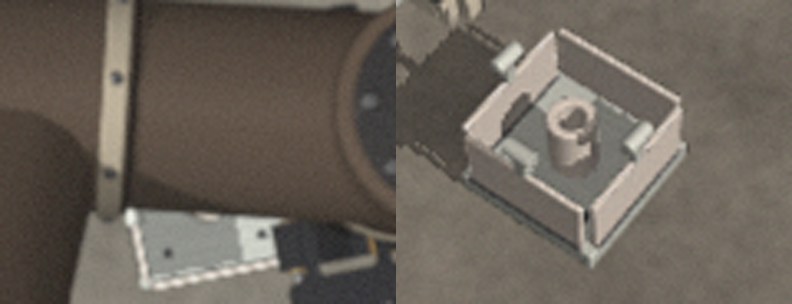

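All three panels stand upright (right-hand view). Now I'll move toward the probe, and check the head's yaw in enlarged crops of the first pictures.

Request:
send_rows(
  steps=[
    {"dp": [-533, -32, -65], "roll": 0, "jaw": 70},
    {"dp": [-533, -32, -65], "roll": 0, "jaw": 70},
    {"dp": [-533, -32, -65], "roll": 0, "jaw": 70},
    {"dp": [-533, -32, -65], "roll": 0, "jaw": 70},
    {"dp": [-533, -32, -65], "roll": 0, "jaw": 70},
  ],
)

```text
time_s: 11.32
tcp_pos: [0.4913, 0.0958, 0.2529]
eef_rot: [179.9, -0.0, -77.3]
contact_force: [1.6, -0.2, 0.1]
gripper_width: 0.0615
gripper_force: 0.0
```

```bash
python3 - <<'E'
from plant import r
from wp import *
import cv2
s=r.get_state();y=s["eef_rot"][2];print(s["tcp_pos"],s["eef_rot"],rel(s["tcp_pos"],y,[.4547,.3159,.28]),s["joints"])
t=cv2.imread("pics/top0.png")[215:250,78:113];q=cv2.imread("pics/scene0.png")[266:301,395:430]
cv2.imwrite("pics/head.png",np.clip(2.*np.hstack([cv2.resize(i,None,fx=11,fy=11,interpolation=2) for i in(t,q)]),0,255))
E
```

```text
[0.49126909 0.09579042 0.25292613] [ 1.79897780e+02 -1.70130027e-02 -7.72531449e+01] [-222.8  -12.9  -27.1] [ 3.35494425e+01  3.50352371e+00 -1.96439655e+01 -2.21688645e-02
 -6.69541112e+01 -2.07939060e+01][ WARN:0@0.027] global loadsave.cpp:1063 imwrite_ Unsupported depth image for selected encoder is fallbacked to CV_8U.
```

View pics/head.png

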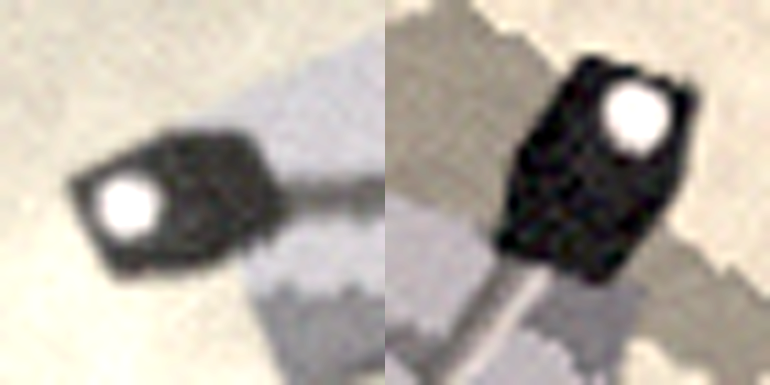

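The head's top corners (70,180), (112,275), (165,133) in the left crop give a head yaw of about 25°, matching the stand. The centre is about (0.456, 0.314).

Request:
send_rows(
  steps=[
    {"dp": [-60, -4, -27], "roll": -0.1, "jaw": 70},
    {"dp": [-120, -8, -27], "roll": -0.213, "jaw": 70},
    {"dp": [-180, -12, -27], "roll": -0.213, "jaw": 70},
    {"dp": [-221, -14, -27], "roll": -0.213, "jaw": 70},
    {"dp": [-221, -14, -27], "roll": -0.213, "jaw": 70},
  ],
)

```text
time_s: 11.95
tcp_pos: [0.4563, 0.3149, 0.2788]
eef_rot: [179.8, -0.1, -64.9]
contact_force: [-0.5, -0.7, -0.2]
gripper_width: 0.0612
gripper_force: 0.0
```

Request:
send_rows(
  steps=[
    {"dp": [0, 0, 0], "roll": 0, "jaw": 70},
  ],
)

```text
time_s: 12.08
tcp_pos: [0.457, 0.3124, 0.2795]
eef_rot: [179.9, -0.0, -65.0]
contact_force: [-0.0, -0.3, 0.2]
gripper_width: 0.0615
gripper_force: 0.0
```

```bash
python3 - <<'E'
from plant import r
from wp import *
import cv2
s=r.get_state();y=s["eef_rot"][2];print(s["tcp_pos"],s["eef_rot"],rel(s["tcp_pos"],y,[.456,.314,.175]),s["joints"])
t=r.capture("top")["image"][185:275,60:150];q=r.capture("scene")["image"][240:330,360:450]
cv2.imwrite("pics/a1.png",np.hstack([cv2.resize(i,None,fx=4.4,fy=4.4,interpolation=2) for i in(t,q)]))
E
```

```text
[0.45703896 0.31244021 0.27947031] [ 1.79886260e+02 -4.77473180e-02 -6.50052369e+01] [ -1.9   0.3 104.5] [ 5.46167769e+01  7.82757227e+00 -1.12118367e+01 -1.55517513e-02
 -7.10830664e+01 -2.96170036e+01]
```

View pics/a1.png

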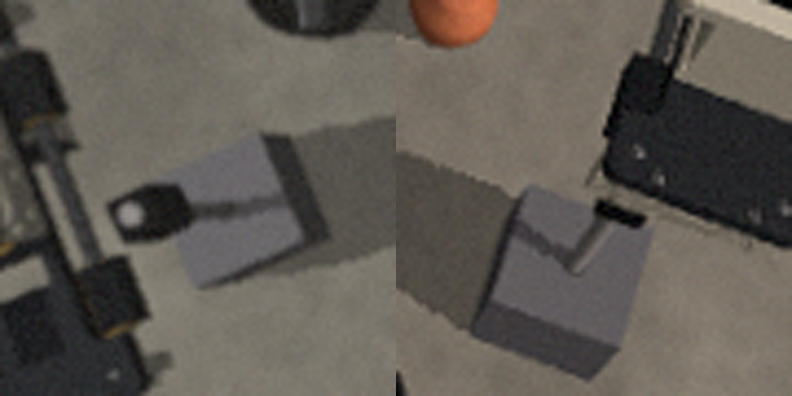

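The view shows the fingers symmetric about the head and parallel to it (fingers at (35,85) and (110,295), head at (150,213) lower down). Descending to grasp.

Request:
send_rows(
  steps=[
    {"dp": [-2, 0.3, 50], "roll": 0, "jaw": 70},
    {"dp": [-2, 0.3, 104], "roll": 0, "jaw": 70},
    {"dp": [-2, 0.3, 104], "roll": 0, "jaw": 70},
    {"dp": [-2, 0.3, 104], "roll": 0, "jaw": 30},
    {"dp": [-2, 0.3, 104], "roll": 0, "jaw": 30},
  ],
  newtons=5,
)

```text
time_s: 12.8
tcp_pos: [0.4577, 0.3156, 0.1788]
eef_rot: [-179.8, 0.1, -65.0]
contact_force: [0.1, 0.1, 0.7]
gripper_width: 0.0466
gripper_force: 0.0
```

Request:
send_rows(
  steps=[
    {"dp": [0, 0, 0], "roll": 0, "jaw": 0},
    {"dp": [0, 0, 0], "roll": 0, "jaw": 0},
    {"dp": [0, 0, 0], "roll": 0, "jaw": 0},
    {"dp": [0, 0, 0], "roll": 0, "jaw": 0},
  ],
)

```text
time_s: 13.3
tcp_pos: [0.4567, 0.315, 0.1769]
eef_rot: [-180.0, 0.0, -65.0]
contact_force: [-0.8, 0.1, 5.5]
gripper_width: 0.0244
gripper_force: 5.0
```

```bash
python3 - <<'E'
from plant import r
from wp import *
s=r.get_state();print({k:np.round(s[k],4) for k in("tcp_pos","eef_rot","contact_force","moment","gripper_width","gripper_force")})
E
```

```text
{'tcp_pos': array([0.4567, 0.315 , 0.1769]), 'eef_rot': array([-1.799516e+02,  7.300000e-03, -6.500130e+01]), 'contact_force': array([-0.8173,  0.1265,  5.5095]), 'moment': array([-0.1443,  0.4338, -0.0158]), 'gripper_width': np.float64(0.0244), 'gripper_force': np.float64(5.0051)}
```

Request:
send_rows(
  steps=[
    {"dp": [0, 0, 0], "roll": 0, "jaw": 0},
    {"dp": [0, 0, 0], "roll": 0, "jaw": 0},
    {"dp": [0, 0, -15], "roll": 0, "jaw": 0},
    {"dp": [0, 0, -40], "roll": 0, "jaw": 0},
    {"dp": [0, 0, -70], "roll": 0, "jaw": 0},
  ],
  newtons=35,
)

```text
time_s: 13.92
tcp_pos: [0.4562, 0.3144, 0.247]
eef_rot: [179.9, -0.0, -65.0]
contact_force: [0.5, 0.9, -2.2]
gripper_width: 0.0239
gripper_force: 35.0
```

Request:
send_rows(
  steps=[
    {"dp": [0, 0, -30], "roll": 0, "jaw": 0},
    {"dp": [0, 0, -60], "roll": 0, "jaw": 0},
    {"dp": [0, 0, -85], "roll": 0, "jaw": 0},
    {"dp": [0, 0, -85], "roll": 0, "jaw": 0},
  ],
)

```text
time_s: 14.42
tcp_pos: [0.457, 0.3151, 0.3339]
eef_rot: [-179.8, 0.1, -65.0]
contact_force: [0.1, -0.4, -2.3]
gripper_width: 0.0238
gripper_force: 35.0
```

```bash
python3 - <<'E'
from plant import r
from wp import *
import cv2
s=r.get_state();y=s["eef_rot"][2];print(s["tcp_pos"],s["eef_rot"],s["contact_force"],rel(s["tcp_pos"],y,[.5305,-.1548,.330]),s["joints"])
E
```

```text
[0.4570069  0.315125   0.33387767] [-1.79802852e+02  8.08795778e-02 -6.50138766e+01] [ 0.10116368 -0.35250486 -2.30360516] [457.  131.9   3.9] [ 5.48203203e+01  6.35343437e+00 -5.96194545e+00  2.85999182e-02
 -7.74733654e+01 -2.98404877e+01]
```

Request:
send_rows(
  steps=[
    {"dp": [35, 10, 0], "roll": 0, "jaw": 0},
    {"dp": [85, 24, 0], "roll": 0, "jaw": 0},
    {"dp": [137, 39, 0], "roll": 0, "jaw": 0},
    {"dp": [189, 54, 0], "roll": 0, "jaw": 0},
    {"dp": [241, 69, 0], "roll": 0, "jaw": 0},
  ],
)

```text
time_s: 15.05
tcp_pos: [0.4952, 0.0654, 0.3307]
eef_rot: [179.9, 0.0, -65.0]
contact_force: [1.4, 0.1, -0.6]
gripper_width: 0.0237
gripper_force: 35.0
```

Request:
send_rows(
  steps=[
    {"dp": [52, 15, 0], "roll": 0, "jaw": 0},
    {"dp": [104, 30, 0], "roll": 0, "jaw": 0},
    {"dp": [156, 45, 0], "roll": 0, "jaw": 0},
    {"dp": [195, 57, 0], "roll": 0, "jaw": 0},
    {"dp": [216, 63, 0], "roll": 0, "jaw": 0},
  ],
)

```text
time_s: 15.68
tcp_pos: [0.5292, -0.1572, 0.3303]
eef_rot: [179.9, 0.1, -65.1]
contact_force: [0.7, 1.1, -1.2]
gripper_width: 0.0241
gripper_force: 35.0
```

Request:
send_rows(
  steps=[
    {"dp": [0, 0, 0], "roll": 0, "jaw": 0},
    {"dp": [0, 0, 0], "roll": 0, "jaw": 0},
  ],
)

```text
time_s: 15.92
tcp_pos: [0.5295, -0.1549, 0.3307]
eef_rot: [179.9, 0.0, -65.0]
contact_force: [-0.2, -0.6, -1.2]
gripper_width: 0.0237
gripper_force: 35.0
```

```bash
python3 - <<'E'
from plant import r
from wp import *
import cv2
s=r.get_state();y=s["eef_rot"][2];print(s["tcp_pos"],s["eef_rot"],s["contact_force"],rel(s["tcp_pos"],y,[.5305,-.1548,.330]),s["joints"])
t=r.capture("top")["image"][150:240,245:335];q=r.capture("scene")["image"][130:220,200:290]
cv2.imwrite("pics/b1.png",np.hstack([cv2.resize(i,None,fx=4.4,fy=4.4,interpolation=2) for i in(t,q)]))
E
```

```text
[ 0.52945667 -0.15494753  0.33072253] [ 1.79948231e+02  4.26175813e-02 -6.50368697e+01] [-0.17323259 -0.62394988 -1.18336069] [ 0.3 -1.   0.7] [ 4.01789381e+00  6.24831870e+00 -6.46067128e+00 -2.18245806e-02
 -7.73545943e+01  2.09500453e+01]
```

View pics/b1.png

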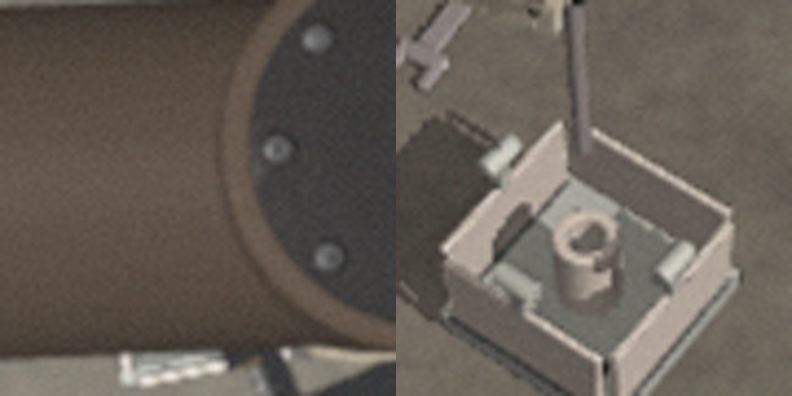

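The scene crop shows the rod tip at about (584,150) in the crop and the mouth centre at (587,233). The top view is blocked by the arm. Comparing both within the same camera:

```bash
python3 - <<'E'
from plant import r
from h import *
s=r.capture("scene");p=r.get_state()["tcp_pos"]
I=s["image"]
S=lambda x,y:((x-396+.5)/4.4-.5+200,(y+.5)/4.4-.5+130)
zt=p[2]-.167
print("tip",[atz(s,S(*q),zt).round(4) for q in((584,147),(584,152))],"mouth",atz(s,S(587,233),.08).round(4),"tcp",p)
print("pred tip px at tcp",proj(s,[[p[0],p[1],zt]]),S(584,150),"axis top",proj(s,[[p[0],p[1],zt+.07]]),S(576,8))
cv2.imwrite("pics/b2.png",cv2.resize(I[150:200,222:262],None,fx=12,fy=12,interpolation=2))
E
```

```text
tip [array([ 0.5282, -0.1554,  0.1643]), array([ 0.5303, -0.1529,  0.1643])] mouth [ 0.53  -0.156  0.08 ] tcp [ 0.52975007 -0.15447086  0.3312512 ]
pred tip px at tcp [[242.08379799 163.62699007]] (242.3409090909091, 163.70454545454544) axis top [[240.80432716 145.71965043]] (240.52272727272725, 131.4318181818182)
```

View pics/b2.png

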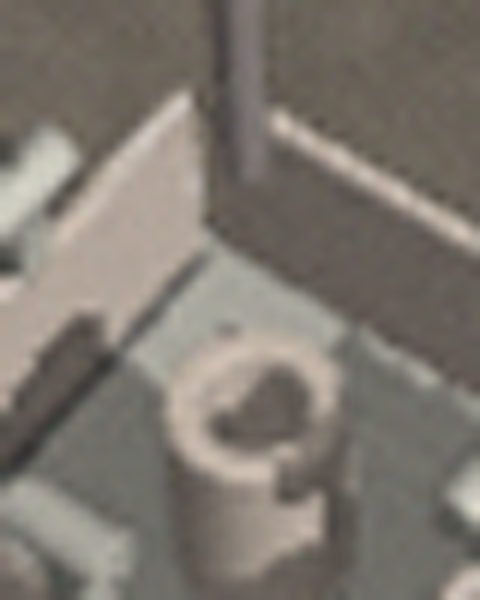

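Request:
send_rows(
  steps=[
    {"dp": [1, -1, 20], "roll": 0, "jaw": 0},
    {"dp": [1, -1, 45], "roll": 0, "jaw": 0},
    {"dp": [1, -1, 65], "roll": 0, "jaw": 0},
    {"dp": [1, -1, 71], "roll": 0, "jaw": 0},
    {"dp": [1, -1, 71], "roll": 0, "jaw": 0},
  ],
)

```text
time_s: 16.7
tcp_pos: [0.5313, -0.1554, 0.2606]
eef_rot: [180.0, -0.0, -65.0]
contact_force: [0.6, -0.1, -1.1]
gripper_width: 0.0238
gripper_force: 35.0
```

Request:
send_rows(
  steps=[
    {"dp": [0, 0, 0], "roll": 0, "jaw": 0},
    {"dp": [0, 0, 0], "roll": 0, "jaw": 0},
  ],
)

```text
time_s: 16.95
tcp_pos: [0.5315, -0.1557, 0.2611]
eef_rot: [-179.9, -0.0, -65.0]
contact_force: [0.4, 0.3, -1.1]
gripper_width: 0.0239
gripper_force: 35.0
```

```bash
python3 - <<'E'
from plant import r
from h import *
s=r.capture("scene");p=r.get_state()["tcp_pos"];I=s["image"];t=r.capture("top")["image"]
zt=p[2]-.167;print(p)
k=12;o=np.array([222,155])
img=cv2.resize(I[155:205,222:262],None,fx=k,fy=k,interpolation=2)
img2=img.copy()
def ell(C,rad,col):
    a=np.linspace(0,2*np.pi,60);P=np.c_[C[0]+rad*np.cos(a),C[1]+rad*np.sin(a),0*a+C[2]]
    cv2.polylines(img2,[((proj(s,P)-o+.5)*k-.5).round().astype(int)],True,col,1)
M=[.531,-.155,.08]
ell(M,.02,(0,255,0));ell(M,.012,(0,255,0));ell([p[0],p[1],zt],.005,(0,0,255))
cv2.imwrite("pics/b3.png",np.hstack([img,img2])[:,:800*12//12*1] if 0 else cv2.resize(np.hstack([img,img2]),(800,500)))
E
```

```text
[ 0.53143956 -0.15573755  0.26088561]
```

View pics/b3.png

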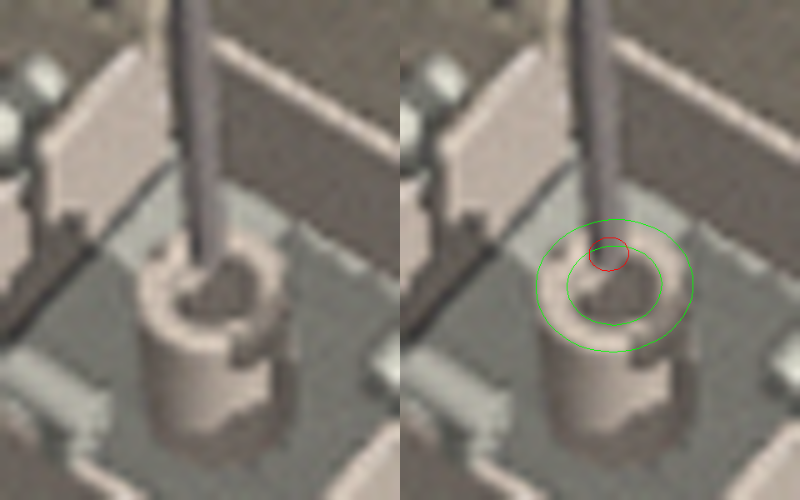

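The overlay matches: predicted rim and bore agree with the picture, and the observed tip (208,265) agrees with the predicted one (209,255), so the rod is centred to about 1 mm and vertical. Lowering.

Request:
send_rows(
  steps=[
    {"dp": [-0.5, 0, 10], "roll": 0, "jaw": 0},
    {"dp": [-0.5, 0, 22], "roll": 0, "jaw": 0},
    {"dp": [-0.5, 0, 35], "roll": 0, "jaw": 0},
    {"dp": [-0.5, 0, 46], "roll": 0, "jaw": 0},
    {"dp": [-0.5, 0, 54], "roll": 0, "jaw": 0},
  ],
)

```text
time_s: 17.68
tcp_pos: [0.5308, -0.1553, 0.2052]
eef_rot: [179.9, 0.0, -65.0]
contact_force: [-0.2, -0.1, -1.2]
gripper_width: 0.0238
gripper_force: 35.0
```

Request:
send_rows(
  steps=[
    {"dp": [0, 0, 0], "roll": 0, "jaw": 0},
    {"dp": [0, 0, 0], "roll": 0, "jaw": 0},
    {"dp": [0, 0, 0], "roll": 0, "jaw": 0},
    {"dp": [0, 0, 0], "roll": 0, "jaw": 0},
  ],
)

```text
time_s: 18.18
tcp_pos: [0.5311, -0.1553, 0.2066]
eef_rot: [-180.0, -0.0, -65.0]
contact_force: [-0.7, 0.5, -1.2]
gripper_width: 0.024
gripper_force: 35.0
```

```bash
python3 - <<'E'
from plant import r
from h import *
s=r.capture("scene");st=r.get_state();p=st["tcp_pos"];print(p,st["contact_force"],st["qd"].round(2))
k=10;o=np.array([222,155]);img=cv2.resize(s["image"][155:205,222:262],None,fx=k,fy=k,interpolation=2);img2=img.copy()
a=np.linspace(0,2*np.pi,60)
for C,rad,col in(([.531,-.155],.02,(0,255,0)),([.531,-.155],.012,(0,255,0)),(p[:2],.005,(0,0,255))):
    P=np.c_[C[0]+rad*np.cos(a),C[1]+rad*np.sin(a),0*a+.08]
    cv2.polylines(img2,[((proj(s,P)-o+.5)*k-.5).round().astype(int)],True,col,1)
cv2.imwrite("pics/b4.png",np.hstack([img,img2]))
E
```

```text
[ 0.53109396 -0.15526916  0.20655795] [ 0.02988197  0.61480407 -1.3220807 ] [ 0.02  0.07 -0.15 -0.    0.14 -0.02]
```

View pics/b4.png

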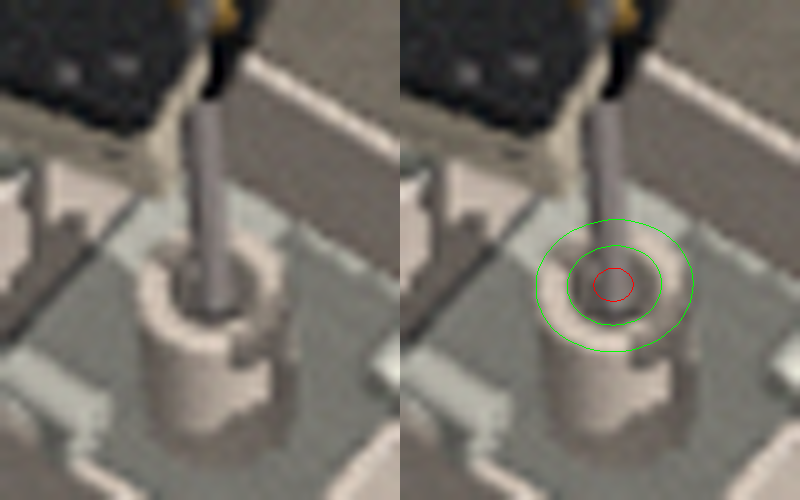

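The rod (x≈193–232 at the rim) is centred in the bore (172–257), and the contact force is only the probe's weight. Handing in.

```bash
python3 -c "
from plant import r
print(r.close_job())"
```

```text
the job is handed in; nothing more can be done
None
```

I handed the job in at about 18 s with all three panels upright. The probe is still held vertically at mid-bore, its tip about 40 mm below the mouth by the arm readings. No verdict came back.

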